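# Load the analyser's spring-fed cartridge track from its tipping tray

### The job

Load the two reagent cartridges into the analyser: draw the red sprung follower back along its track until the blue catch holds it by itself, press down the tray's yellow ear so that both cartridges slide down into the track and let the tray come back up, then press the blue catch so that the follower closes and pushes both cartridges side by side up to the feed gate. Work gently (nothing needs more than about 15 N), and leave the grey spent cartridge, the vial and the timer where they are.

Things in the scene. Friction and masses are not known exactly. Their poses are not given: they have to be found in the camera images.
- feeder: Loading unit fixed to the bench. Origin: on the bench at the black feed gate; x away from the robot, y along the track from gate face (y 0) to catch, z up. White housing 200 mm high at y -320 to -120. Steel track floor slopes 18 deg down to +x: upper edge x -17, z 50 mm; lower edge x 50, z 28, with a 21 mm wall that stops cartridges. Coordinates below are in this frame, mm.
- follower (a joint): Follower travel along feeder +y, m: 0 = shut at the gate (start), 0.048 = closed on two cartridges. Spring towards 0: 5 N at 0, 7 N at 0.1; damped (25 N s/m). Between 0.084 and 0.106 it meets the rigid stop of the catch block, clamped at another place each time: feel for it. The catch clicks in 4 mm before the stop and holds the follower 5 mm short of it.
- pull_tab (a point): Centre of the gate-side face (facing feeder -y) of the follower's red upright pull tab: plate 30 (x) x 5 (y) x 44 (z) mm, from z 69 to 113, on the follower's flat arm (top at z 70). The space on the gate side of the tab above the arm is free for 60 mm and more: a finger hooks in there, tip above z 73, and pulls to +y.
- tray (a joint): Tilt of the clear tipping tray in rad: 0 = level (it springs back to this), 0.47 = fully tipped, its open end lowered to the track. It turns about an axis along feeder y at feeder x -88, z 87.
- tray_ear (a point): Middle of the top of the tray's yellow pressing ear, a plate 45 (x) x 46 (y) x 4 mm beside the tray's open end, 52 mm in front (+x) of the tray's axis, at z 87 when level. Pressed down 24 mm it tips the tray fully, against 4 to 9 N, and meets a rigid stop.
- catch (a joint): Turn of the blue sprung catch lever in rad: 0 = at rest or holding, up to 0.35 = fully pressed; the follower is let go at 0.1 to 0.2. It turns about an axis along feeder x.
- catch_pad (a point): Centre of the top of the blue catch lever's thumb pad, 32 (x) x 34 (y) mm, z 98 at rest, 48 mm beyond the lever's axis. Pressed down 5 to 10 mm with 3 to 10 N it lets the follower go; after 12 to 16 mm it meets a rigid stop. At feeder x 25, and another y each time, as its block is clamped elsewhere.
- cart_green: Green reagent cartridge, slick block 64 (x) x 24 (y) x 18 (z) mm, about 60 g; origin at the centre of its underside. Starts flat on the tray (z 87), in either of two lanes (centres at y 19.5 and 50.5), long side along x, more or less far back. Loaded, it lies on the sloping track floor against the lower wall, its origin at about x 20, z 38.
- cart_purple: Purple reagent cartridge, same size and kind, in the other lane.
- spent_cart: Grey spent cartridge, same size, lying on the bench behind the track. Leave it.
- vial: Amber vial, 32 mm wide, 60 mm high, standing on the bench behind the track; origin at its base. Leave it.
- timer: White bench timer 60 x 60 x 20 mm on the bench to the left. Leave it.

How it is judged (in metres and radians):
On the way, in this order (a step that is already met when the one before it is completed fails the run):
1. the follower is drawn back and stays there by its catch, with the robot touching nothing (value of joint follower above 0.072 m and contact force between the fingers and anything else below 0.3 N), for 0.2 s.
2. the tray is tipped (by at least 0.3 rad) while the follower is held back (value of joint tray above 0.3 rad and value of joint follower above 0.072 m), for 0.05 s.
3. both cartridges lie down in the track, the tray is level again and the follower is still held back (x of each of cart_green, cart_purple in the frame of feeder above 0.008 m and z of each of cart_green, cart_purple in the frame of feeder below 0.046 m and value of joint tray below 0.06 rad and value of joint follower above 0.072 m), for 0.1 s.
At the end, for the whole second after the job is handed in: Both cartridges lie at rest flat on the sloping track floor, square to the track (within 0.12 rad), between gate and follower (origin at feeder x 8 to 30, y 8 to 41, z 28 to 46 mm); the follower has closed on them (travel 45 to 52 mm), the tray is level and the catch lever up (each within 0.06 rad) (value of joint follower between 0.045 and 0.052 m and value of joint each of tray, catch below 0.06 rad and x of cart_green in the frame of feeder between 0.008 and 0.03 m and z of cart_green in the frame of feeder between 0.028 and 0.046 m and y of cart_green in the frame of feeder between 0.008 and 0.041 m and x of cart_purple in the frame of feeder between 0.008 and 0.03 m and z of cart_purple in the frame of feeder between 0.028 and 0.046 m and y of cart_purple in the frame of feeder between 0.008 and 0.041 m and angle between the y axis of each of cart_green, cart_purple and the y axis of feeder, either way round below 0.12 rad and linear speed of each of cart_green, cart_purple below 0.02 m/s); the robot touches nothing.
It fails at once if anything is pushed by the fingers with more than 45 N (contact force between the fingers and anything else above 45 N).
It fails at once if the spent cartridge, the vial or the timer is moved by more than 30 mm (distance of any of spent_cart, vial, timer from where it was at the start of the episode above 0.03 m).
It also fails if it takes over 54 s, if anything falls off the work surface, if the arm or the gripper's body presses on something with over 40 N, if the wrist force passes 120 N, or if a joint passes its speed limit or range.

### The arm

A 6-joint arm with a two-finger parallel gripper is mounted at the origin on the work surface. World frame = base frame: x ahead of the robot, y to its left, z up, the work surface at z = 0. Lengths are in m, angles in degrees, forces in N, time in s.
With the tool pointing down it reaches from about 0.4 to 0.825 m from the base axis. Payload 7 kg.
Tool frame: the origin (TCP) lies at the very end of the fingers, on their centre line; the grasp point (between the pads) lies 19 mm behind it; z points along the fingers, y is the line along which they close (so a half turn about z gives the same grasp; the last joint's range is limited). The gripper opens to 88 mm and grips with 3 to 60 N. Pads are 19 mm wide; open, the fingers measure 130 mm over their backs; the gripper's body (78 mm by 193 mm) begins 47 mm behind the grasp point.
Start: joints at [84.402, 20.546, 0.682, 0, -70.136, -16.507], TCP at [0.254, 0.625, 0.227] pointing down, gripper open.
Joint ranges: [-176.03, 176.03], [-82.01, 121.73], [-58.28, 71.71], [-173.87, 95.51], [-174.79, -0.11], [-173.66, 173.66]. Speed limits (degrees/s): [136.94, 136.94, 172.46, 180, 180, 180].

### API

Orientations are given as [roll, pitch, yaw] about the fixed x, y, z axes, in that order (R = Rz(yaw) Ry(pitch) Rx(roll)).
In Python, from plant import ctrl gives the robot as it stands.
- The arm moves only by the tool carry_out, never from a script. Its argument "deltas" is a list that holds one entry, the list of rows, each a list of 5 numbers: the shift along the tool's x, y, z scaled (see below), then the turn about the tool's z scaled (see below), then the opening, from -1 (shut) to 1 (fully open). A call has 1 to 5 rows; each row is the pose to reach, as a shift and turn from the pose commanded when the call began, along the tool's axes at that moment, turning the shorter way round; what a row does not reach only later rows make up. The controller multiplies each number of a shift by 20 cm and each number of a turn by 2 pi rad. A row lasts 1/10 s, in which the tool goes at most 50 mm and 8.59 degrees, less where a joint would pass 70% of its speed; a pose out of reach is approached as far as the arm can. A call with a number of a shift or a turn outside -1 to 1 is refused whole. A call with a gripper value outside its range is refused whole. The fingers move at their own pace and stop on an object; the grip force is fixed at half the most. Time passes only in rows, so rows that repeat a pose let the fingers close. It gives the time, the measured TCP pose, the force, the opening and the grip force at its end, in the units of the state.
- ctrl.get_obs(): the state, without advancing time (a new reading comes with each control period).
- ctrl.snapshot(name): name is "scene" or "top"; returns a dict with "color" (384x512x3 uint8, red, green, blue), "camera_matrix" (3x3 intrinsics, pixels), "R" (3x3) and "t" (3): a world point X has camera coordinates R X + t. Camera axes: x right, y down, z forward; pixel columns grow to the right and rows downward; lengths in m; the calibration is good to about 2 mm. A picture is of the moment at which its call begins. There is no depth.
- ctrl.close_job(): hands the job in; it is judged then, once.
Trained networks look in a picture, given as the dict that the camera call returned (one of the last four; its "shot" number tells which), for a name from the list of things; names that differ only in an ending like _2 or _b are one class to them, and where a whole thing is asked for, a point or a joint stands for the part that bears it (a point fixed in the world has none). Each returns a list of dicts, best first, with "p" (0 to 1); they miss things now and then, are a little off and sometimes report something else, mostly with a low value. They report only what shows in the picture. A call takes as long as a camera call.
- ctrl.search_frame(picture, name): "centre" ([column, row] in pixels, amid what is visible of it).
- ctrl.silhouettes(picture, name): "mask" (384x512 bool, what is visible of it) and "centre" ([column, row] in pixels, amid what is visible of it).
- ctrl.spot_point(picture, name): "centre" ([column, row] in pixels: a listed point, or the origin of a listed thing).
The state is a dict: "clock": time; "joint_pos": joint angles; "qvel": joint speeds; "tau": joint torques, N m; "tool_pos": TCP position; "orientation": TCP orientation; "force": force on the tool from outside, world axes, zero at the start; "moment": the same for the moment, N m; "opening": finger opening in m; "gripper_force": force on a finger pad.
Only numpy, scipy, OpenCV 4.12 (cv2) and the standard library are available. Lean on these libraries where they do the work, as an engineer would, in place of code of your own. Each camera call takes 0.05 s, during which the arm holds its last target. There are 200 camera calls.

## Working session

There is one attempt and no reset: what is moved stays moved. The work goes in short steps, Python scripts to look and compute and a tool call to move; the robot and the scene stay as the last step left them, time stands still between calls to the robot, and variables do not carry over. Pictures are saved under pics/ and viewed, at most 10 in all, crops included, and the job is handed in when it is done.

Besides the shell and the picture viewer there is one more tool, called as name(argument=value, ...) on one line, values as JSON. carry_out: Moves the arm, as the interface text tells. Its arguments: {"type":"object","properties":{"deltas":{"type":"array"}},"required":["deltas"]}

```bash
mkdir -p pics; cat > h.py <<'E'
import numpy as np, cv2
from plant import ctrl
def ray(s,px):
    K=np.array(s["camera_matrix"]);R=np.array(s["R"]);t=np.array(s["t"])
    d=R.T@np.linalg.inv(K)@np.array([px[0],px[1],1.]);return -R.T@t,d
def atz(s,px,z):
    o,d=ray(s,px);return o+d*(z-o[2])/d[2]
def tri(a,pa,b,pb):
    (o1,d1),(o2,d2)=ray(a,pa),ray(b,pb)
    s=np.linalg.lstsq(np.c_[d1,-d2],o2-o1,rcond=None)[0]
    p,q=o1+s[0]*d1,o2+s[1]*d2
    return (p+q)/2,np.linalg.norm(p-q)
def save(s,n): cv2.imwrite(f"pics/{n}.png",cv2.cvtColor(s["color"],cv2.COLOR_RGB2BGR))
E
python3 - <<'E'
from h import *
np.set_printoptions(precision=4,suppress=True)
a=ctrl.snapshot("scene");b=ctrl.snapshot("top");save(a,"s1");save(b,"t1")
for n in ["feeder","pull_tab","tray_ear","catch_pad","cart_green","cart_purple","spent_cart","vial","timer"]:
    A=ctrl.spot_point(a,n)[:2];B=ctrl.spot_point(b,n)[:2]
    print(n,[(x["p"],x["centre"]) for x in A],[(x["p"],x["centre"]) for x in B])
    if A and B: print("   ",*tri(a,A[0]["centre"],b,B[0]["centre"]))
o=ctrl.get_obs();print(o["tool_pos"],o["orientation"],o["force"],o["opening"],o["clock"])
E
```

```text
feeder [(0.96, [136.3, 205.5]), (0.74, [115.6, 257.2])] [(0.77, [365.2, 160.0])]
    [ 0.612  -0.0977 -0.0185] 0.013798147229191312
pull_tab [(0.95, [144.3, 192.9])] [(0.77, [352.9, 141.2])]
    [ 0.6284 -0.04    0.0912] 0.00019258979782307693
tray_ear [(0.82, [177.6, 176.0])] [(0.78, [335.9, 176.8])]
    [ 0.5609 -0.0079  0.0891] 0.0012441461980400967
catch_pad [(0.62, [249.7, 219.4])] [(0.9, [241.7, 164.6])]
    [0.5842 0.1719 0.0958] 0.0007913584264341513
cart_green [(0.56, [162.1, 165.3]), (0.21, [251.1, 220.2])] [(0.65, [359.5, 184.3])]
    [ 0.548  -0.0558  0.0812] 0.004824323703949926
cart_purple [(0.75, [157.1, 152.3]), (0.17, [160.9, 164.8])] [(0.97, [382.2, 193.1])]
    [ 0.5274 -0.0919  0.0837] 0.008256115820585682
spent_cart [(0.88, [114.1, 259.0])] [(0.58, [349.5, 95.3])]
    [ 0.746  -0.0542 -0.0033] 0.005053689004690632
vial [(0.63, [206.8, 271.1])] [(0.85, [263.5, 126.0])]
    [0.6799 0.1298 0.0063] 0.001795819379744141
timer [(0.65, [367.9, 247.6])] [(0.68, [142.5, 222.1]), (0.39, [378.5, 192.2])]
    [ 0.4731  0.392  -0.0015] 0.0034374591811806997
[0.254  0.6254 0.2266] [-179.9997    0.0002  -22.1052] [-0.1307 -0.0375  0.788 ] 0.08742602048315928 1.0
```

View pics/s1.png

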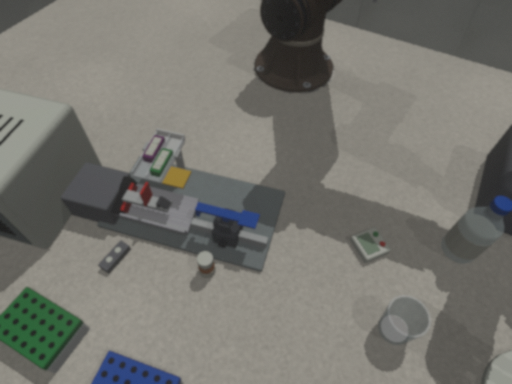

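View pics/t1.png

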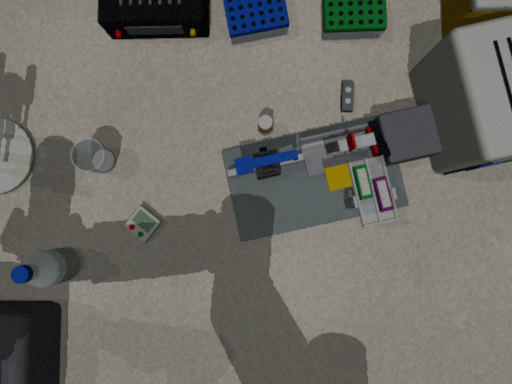

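The scene view shows the feeder with the red follower tab near (146,193), the yellow ear at (178,177) and the blue lever with its pad end at (250,219). In the top view the tab is at about (353,141), the ear at (339,177) and the pad at about (240,166). The networks agree with this. Next I'll fit the feeder frame.

```bash
python3 - <<'E'
from h import *
from scipy.optimize import least_squares
np.set_printoptions(precision=4,suppress=True)
a=ctrl.snapshot("scene");b=ctrl.snapshot("top")
P={}
for n in ["pull_tab","tray_ear","catch_pad"]:
    A=ctrl.spot_point(a,n)[0];B=ctrl.spot_point(b,n)[0]
    P[n],e=tri(a,A["centre"],b,B["centre"]);print(n,P[n],e)
hsv=cv2.cvtColor(b["color"],cv2.COLOR_RGB2HSV);hs=cv2.cvtColor(a["color"],cv2.COLOR_RGB2HSV)
def seg(h,h0,h1,win):
    m=cv2.inRange(h,(h0,130,60),(h1,255,255));w=np.zeros_like(m);c0,c1,r0,r1=win;w[r0:r1,c0:c1]=m[r0:r1,c0:c1]
    return w
y=seg(hsv,18,35,(315,360,155,200));ys=seg(hs,18,35,(155,200,160,195))
for s,m in((b,y),(a,ys)):
    q=cv2.minAreaRect(cv2.findNonZero(m));c=q[0];print("ear",q,atz(s,c,.087))
bl=seg(hsv,105,130,(225,305,140,185));pts=cv2.findNonZero(bl);q=cv2.minAreaRect(pts)
bx=cv2.boxPoints(q);W=np.array([atz(b,p,.097)for p in bx]);print("lever",q,W)
gw={}
for n in["cart_green","cart_purple"]:
    g=ctrl.silhouettes(b,n)
    for x in g[:1]:
        q=cv2.minAreaRect(cv2.findNonZero(x["mask"].astype(np.uint8)));W=np.array([atz(b,p,.105)for p in cv2.boxPoints(q)])
        print(n,x["p"],q,W.mean(0),np.degrees(np.arctan2(*(W[1]-W[0])[[1,0]])),np.degrees(np.arctan2(*(W[2]-W[1])[[1,0]])),np.linalg.norm(W[1]-W[0]),np.linalg.norm(W[2]-W[1]));gw[n]=W.mean(0)
R=lambda t:np.array([[np.cos(t),-np.sin(t)],[np.sin(t),np.cos(t)]])
def f(p):
    F=lambda w:R(p[2]).T@(w[:2]-p[:2])*1
    return [F(P["tray_ear"])[0]+.036,F(P["catch_pad"])[0]-.025,F(P["pull_tab"])[0]-.025,F(gw["cart_green"])[1]-.0505,F(gw["cart_purple"])[1]-.0195]
r=least_squares(f,[.62,-.09,.2]);print(r.x,np.degrees(r.x[2]),r.fun)
for n in P: print(n,R(r.x[2]).T@(P[n][:2]-r.x[:2]))
cv2.imwrite("pics/t2.png",cv2.resize(cv2.cvtColor(b["color"][90:220,215:445],cv2.COLOR_RGB2BGR),None,fx=3.4,fy=3.4,interpolation=cv2.INTER_CUBIC))
E
```

```text
pull_tab [ 0.6297 -0.0435  0.0937] 0.0038925316785601667
tray_ear [ 0.5598 -0.0171  0.0881] 0.00357463104608997Traceback (most recent call last):
  File "<stdin>", line 7, in <module>
IndexError: list index out of range
```

```bash
cat > fit.py <<'E'
from h import *
from scipy.optimize import least_squares
np.set_printoptions(precision=4,suppress=True)
a=ctrl.snapshot("scene");b=ctrl.snapshot("top")
P={"pull_tab":np.array([.629,-.0418,.091]),"tray_ear":np.array([.560,-.0125,.088]),"catch_pad":np.array([.5842,.1719,.0958])}
for n in P:
    A=ctrl.spot_point(a,n);B=ctrl.spot_point(b,n)
    if A and B: 
        q,e=tri(a,A[0]["centre"],b,B[0]["centre"]);print(n,q,e)
        if e<.006: P[n]=(2*P[n]+q)/3
hsv=cv2.cvtColor(b["color"],cv2.COLOR_RGB2HSV);hs=cv2.cvtColor(a["color"],cv2.COLOR_RGB2HSV)
def seg(h,h0,h1,win):
    m=cv2.inRange(h,(h0,130,60),(h1,255,255));w=np.zeros_like(m);c0,c1,r0,r1=win;w[r0:r1,c0:c1]=m[r0:r1,c0:c1]
    return w
y=seg(hsv,18,35,(315,360,155,200));ys=seg(hs,18,35,(155,200,160,195))
for s,m in((b,y),(a,ys)):
    q=cv2.minAreaRect(cv2.findNonZero(m));print("ear",q,atz(s,q[0],.087))
bl=seg(hsv,105,130,(225,305,140,185));q=cv2.minAreaRect(cv2.findNonZero(bl))
print("lever",q,np.array([atz(b,p,.097)for p in cv2.boxPoints(q)]))
gw={}
for n in["cart_green","cart_purple"]:
    for x in ctrl.silhouettes(b,n)[:1]:
        q=cv2.minAreaRect(cv2.findNonZero(x["mask"].astype(np.uint8)));W=np.array([atz(b,p,.105)for p in cv2.boxPoints(q)])
        print(n,x["p"],q,W.mean(0),np.degrees(np.arctan2(*(W[1]-W[0])[[1,0]])),np.degrees(np.arctan2(*(W[2]-W[1])[[1,0]])),np.linalg.norm(W[1]-W[0]),np.linalg.norm(W[2]-W[1]));gw[n]=W.mean(0)
R=lambda t:np.array([[np.cos(t),-np.sin(t)],[np.sin(t),np.cos(t)]])
def f(p):
    F=lambda w:R(p[2]).T@(w[:2]-p[:2])
    r=[F(P["tray_ear"])[0]+.036,F(P["catch_pad"])[0]-.025,F(P["pull_tab"])[0]-.025]
    return r+[F(gw[k])[1]-v for k,v in(("cart_green",.0505),("cart_purple",.0195))if k in gw]
r=least_squares(f,[.62,-.09,.2]);print(r.x,np.degrees(r.x[2]),r.fun)
for n in P: print(n,P[n],R(r.x[2]).T@(P[n][:2]-r.x[:2]))
cv2.imwrite("pics/t2.png",cv2.resize(cv2.cvtColor(b["color"][90:220,215:445],cv2.COLOR_RGB2BGR),None,fx=3.4,fy=3.4,interpolation=cv2.INTER_CUBIC))
E
python3 fit.py
```

```text
pull_tab [ 0.6338 -0.0338  0.0981] 0.0009611545398665033
tray_ear [ 0.558  -0.0139  0.0755] 0.0009117085004832403
catch_pad [0.5858 0.1697 0.0976] 0.0035121303467674897
ear ((337.9705810546875, 176.88235473632812), (24.01102638244629, 23.768489837646484), 75.96376037597656) [ 0.5606 -0.0117  0.087 ]
ear ((176.20001220703125, 177.10000610351562), (19.230182647705078, 21.466251373291016), 26.56505012512207) [ 0.5636 -0.0106  0.087 ]
lever ((266.0, 160.0), (16.920578002929688, 63.560630798339844), 77.47119140625) [[0.5954 0.1886 0.097 ]
 [0.6211 0.0702 0.097 ]
 [0.5895 0.0635 0.097 ]
 [0.5636 0.1815 0.097 ]]
cart_green 0.32 ((265.5961608886719, 160.9807586669922), (17.062103271484375, 64.71832275390625), 78.69007110595703) [0.5894 0.1268 0.105 ] -78.9466349214951 -169.22849008377972 0.12194365929998699 0.03228946817248942
cart_purple 0.88 ((382.4281311035156, 194.11724853515625), (34.42251205444336, 14.62470531463623), 76.50426483154297) [ 0.5265 -0.0895  0.105 ] -76.55897622045744 -167.84996637714016 0.026964633385472905 0.06354255412670304
[0.6068 0.0117 0.6457] 36.993465100061236 [-0.0167  0.0533 -0.0366  0.0519 -0.0519]
pull_tab [ 0.6306 -0.0391  0.0934] [-0.0116 -0.0549]
tray_ear [ 0.5593 -0.013   0.0838] [-0.0527  0.0089]
catch_pad [0.5847 0.1712 0.0964] [0.0783 0.1407]
```

View pics/t2.png

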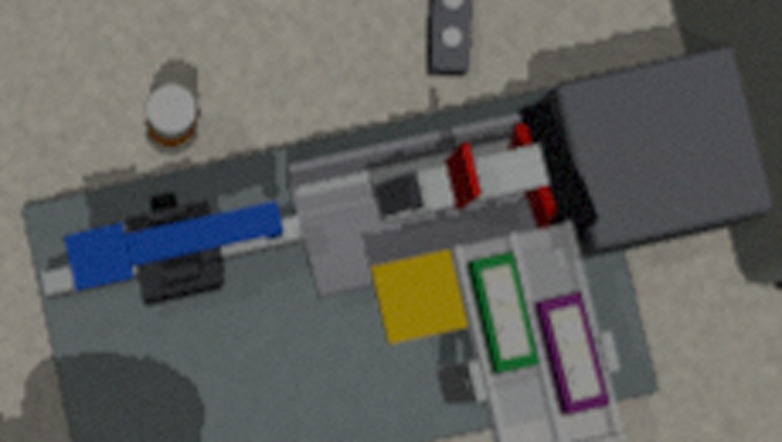

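The crop confirms the geometry. The tab (red) is at crop (463,175) with free space towards the gate, and the ear is at (420,297). The pad is at the left end of the lever (100,255). Feeder yaw is about 12.2°. The network's "green" mask was really the blue lever, so I'm discarding it. Next I move over.

carry_out(deltas=[[[0.15,0.12,0,0.015,-1],[0.3,0.24,0,0.03,-1],[0.46,0.37,0,0.046,-1],[0.61,0.49,0,0.062,-1],[0.76,0.61,0,0.0774,-1]]])

```text
clock: 2.4
tool_pos: [0.3495, 0.4537, 0.2268]
orientation: [-180.0, 0.0, -50.2]
force: [1.0, -0.5, 0.3]
opening: 0.0531
gripper_force: 0.0
```

```bash
cat >> h.py <<'E'
O=np.array([.6145,-.0901]);YAW=12.2
def go(fx,fy,z,yaw=None):
    "scaled tool-frame move from the present pose to feeder x,y (mm), world z (mm)"
    o=ctrl.get_obs();p=np.array(o["tool_pos"]);a=np.radians(YAW)
    w=O+np.array([[np.cos(a),-np.sin(a)],[np.sin(a),np.cos(a)]])@np.array([fx,fy])/1e3
    t=np.radians(o["orientation"][2]);d=w-p[:2]
    f=np.array([[np.cos(a),np.sin(a)],[-np.sin(a),np.cos(a)]])@(p[:2]-O)*1e3
    dy=((YAW-90)-o["orientation"][2]+180)%360-180
    print("feeder now",f.round(1),"z",round(p[2]*1e3,1),"move/0.2",((d[0]*np.cos(t)+d[1]*np.sin(t))/.2).round(3),((d[0]*np.sin(t)-d[1]*np.cos(t))/.2).round(3),round((p[2]-z/1e3)/.2,3),"turn",round(-dy/360,4),"F",np.round(o["force"],2),"t",o["clock"],"op",round(o["opening"],3),"rpy",np.round(o["orientation"],1))
E
python3 -c "
from h import *
go(27,28,227)"
```

```text
feeder now [-144.1  587.5] z 226.8 move/0.2 2.876 0.538 -0.001 turn 0.0767 F [ 0.99 -0.5   0.3 ] t 2.4 op 0.053 rpy [-180.     0.   -50.2]
```

carry_out(deltas=[[[0.2,0.04,0,0.02,-1],[0.4,0.08,0,0.04,-1],[0.6,0.12,0,0.06,-1],[0.8,0.16,0,0.077,-1],[1.0,0.2,0,0.077,-1]]])

```text
clock: 2.9
tool_pos: [0.4475, 0.2748, 0.2269]
orientation: [-180.0, 0.0, -77.9]
force: [0.5, 0.3, 1.2]
opening: 0.0131
gripper_force: 0.0
```

```bash
python3 -c "
from h import *
go(27,28,227)"
```

```text
feeder now [-86.1 391.9] z 226.9 move/0.2 1.819 -0.568 -0.0 turn -0.0002 F [0.49 0.3  1.21] t 2.9 op 0.013 rpy [-180.     0.   -77.9]
```

carry_out(deltas=[[[0.18,-0.057,0,0,-1],[0.36,-0.114,0,0,-1],[0.55,-0.17,0,0,-1],[0.73,-0.23,0,0,-1],[0.91,-0.284,0,0,-1]]])

```text
clock: 3.4
tool_pos: [0.5419, 0.1091, 0.2269]
orientation: [-180.0, 0.0, -77.7]
force: [0.8, 0.6, 0.4]
opening: 0.0004
gripper_force: 0.0
```

carry_out(deltas=[[[0.18,-0.057,0,0,-1],[0.36,-0.114,0,0,-1],[0.55,-0.17,0,0,-1],[0.73,-0.23,0,0,-1],[0.91,-0.284,0,0,-1]]])

```text
clock: 3.9
tool_pos: [0.6363, -0.0567, 0.2266]
orientation: [-180.0, -0.0, -77.7]
force: [0.4, 0.9, 0.4]
opening: 0.0007
gripper_force: 0.0
```

carry_out(deltas=[[[0,0,0.15,0,-1],[0,0,0.3,0,-1],[0,0,0.45,0,-1],[0,0,0.45,0,-1],[0,0,0.45,0,-1]]])

```text
clock: 4.4
tool_pos: [0.6358, -0.0553, 0.137]
orientation: [180.0, -0.0, -77.7]
force: [-0.2, -1.1, 0.6]
opening: 0.0006
gripper_force: 0.0
```

```bash
python3 - <<'E'
from h import *
go(27,28,85)
b=ctrl.snapshot("scene");cv2.imwrite("pics/t3.png",cv2.resize(cv2.cvtColor(b["color"][110:280,50:290],cv2.COLOR_RGB2BGR),None,fx=3.3,fy=3.3,interpolation=cv2.INTER_CUBIC))
E
```

```text
feeder now [28.1 29.5] z 137.0 move/0.2 0.008 0.006 0.26 turn 0.0004 F [-0.21 -1.07  0.63] t 4.4 op 0.001 rpy [180.   -0.  -77.7]
```

View pics/t3.png

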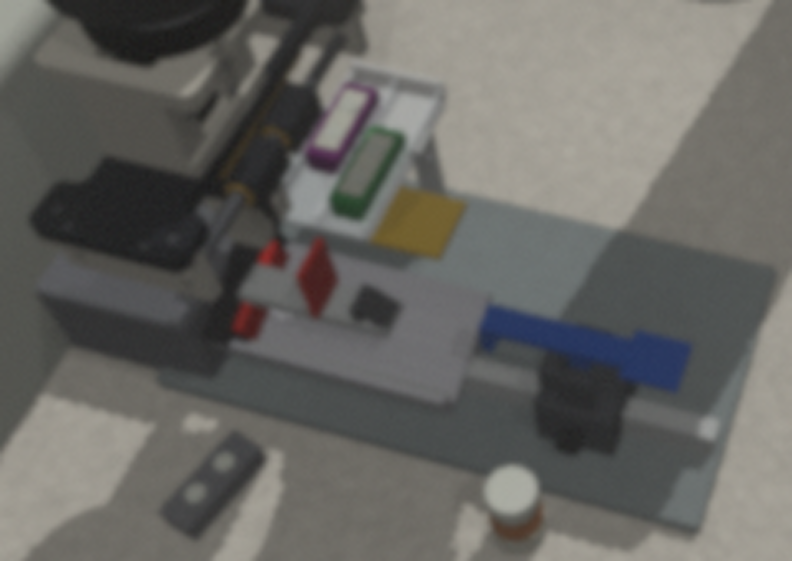

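```bash
python3 - <<'E'
from h import *
b=ctrl.snapshot("scene");K=np.array(b["camera_matrix"])
a=np.radians(YAW);R2=np.array([[np.cos(a),-np.sin(a)],[np.sin(a),np.cos(a)]])
for f in [(28,29.5,137),(28,29.5,85),(27,47,91),(0,47,113),(12,47,113),(42,47,113),(12,47,70),(42,47,70),(-36,88,87)]:
    w=np.r_[O+R2@np.array(f[:2])/1e3,f[2]/1e3];q=K@(np.array(b["R"])@w+np.array(b["t"]));q=q[:2]/q[2];print(f,q.round(1),((q-[50,110])*3.3).round())
E
```

```text
(28, 29.5, 137) [129.6 178.1] [263. 225.]
(28, 29.5, 85) [136.4 194.3] [285. 278.]
(27, 47, 91) [144.1 194.2] [310. 278.]
(0, 47, 113) [147.6 176.8] [322. 221.]
(12, 47, 113) [144.9 181.5] [313. 236.]
(42, 47, 113) [137.9 193.7] [290. 276.]
(12, 47, 70) [149.8 194.4] [329. 278.]
(42, 47, 70) [143.2 206.2] [307. 318.]
(-36, 88, 87) [176.6 175.9] [418. 217.]
```

The fingers come down at about crop (268,230), left of the red tab (300–337, 238–318), which is the free side. Now I descend and pull.

carry_out(deltas=[[[0,0,0.1,0,-1],[0,0,0.2,0,-1],[0,0,0.255,0,-1],[0,0,0.255,0,-1]]])

```text
clock: 4.9
tool_pos: [0.6353, -0.0551, 0.0853]
orientation: [179.9, 0.0, -77.7]
force: [-0.3, -0.0, -0.2]
opening: 0.0007
gripper_force: 0.0
```

carry_out(deltas=[[[-0.03,0,0,0,-1],[-0.06,0,0,0,-1],[-0.1,0,0,0,-1],[-0.13,0,0,0,-1],[-0.16,0,0,0,-1]]])

```text
clock: 5.4
tool_pos: [0.6296, -0.0242, 0.0869]
orientation: [-179.9, -0.1, -77.7]
force: [2.3, -7.1, -2.4]
opening: 0.0006
gripper_force: 3.6
```

```bash
python3 -c "
from h import *
go(27,28,85)"
```

```text
feeder now [28.7 61.2] z 86.9 move/0.2 0.166 0.009 0.01 turn 0.0004 F [ 2.28 -7.08 -2.43] t 5.4 op 0.001 rpy [-1.799e+02 -1.000e-01 -7.770e+01]
```

carry_out(deltas=[[[-0.03,0,0,0,-1],[-0.06,0,0,0,-1],[-0.09,0,0,0,-1],[-0.12,0,0,0,-1],[-0.15,0,0,0,-1]]])

```text
clock: 5.9
tool_pos: [0.6233, 0.005, 0.0869]
orientation: [-179.9, -0.1, -77.7]
force: [3.0, -7.1, -2.9]
opening: 0.0005
gripper_force: 3.9
```

carry_out(deltas=[[[-0.025,0,0,0,-1],[-0.05,0,0,0,-1],[-0.075,0,0,0,-1],[-0.1,0,0,0,-1],[-0.1,0,0,0,-1]]])

```text
clock: 6.4
tool_pos: [0.619, 0.0248, 0.0869]
orientation: [-179.9, -0.1, -77.6]
force: [2.9, -6.1, -2.1]
opening: 0.0003
gripper_force: 3.3
```

```bash
python3 - <<'E'
from h import *
go(27,28,85)
b=ctrl.snapshot("top");cv2.imwrite("pics/t4.png",cv2.resize(cv2.cvtColor(b["color"][90:220,215:445],cv2.COLOR_RGB2BGR),None,fx=3.4,fy=3.4,interpolation=cv2.INTER_CUBIC))
E
```

```text
feeder now [ 28.7 111.4] z 86.9 move/0.2 0.417 0.009 0.01 turn 0.0004 F [ 2.91 -6.13 -2.15] t 6.4 op 0.0 rpy [-1.799e+02 -1.000e-01 -7.760e+01]
```

View pics/t4.png

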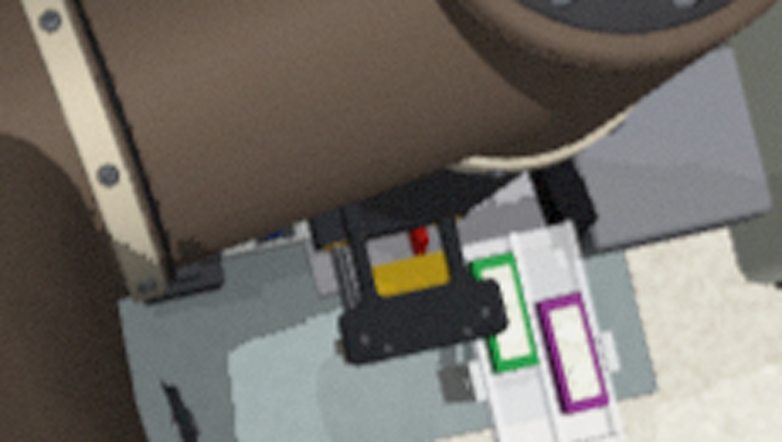

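The red follower face has moved with the finger to crop (420,240). The force is about 7 N, so the hook is holding. Next I feel for the stop.

carry_out(deltas=[[[-0.02,0,0,0,-1],[-0.04,0,0,0,-1],[-0.05,0,0,0,-1]]])

```text
clock: 6.75
tool_pos: [0.6169, 0.0342, 0.0869]
orientation: [-179.9, -0.1, -77.7]
force: [3.7, -7.3, -2.6]
opening: 0.0003
gripper_force: 4.0
```

carry_out(deltas=[[[-0.01,0,0,0,-1],[-0.02,0,0,0,-1]]])

```text
clock: 6.95
tool_pos: [0.6161, 0.0381, 0.0869]
orientation: [-179.9, -0.1, -77.7]
force: [3.0, -6.5, -1.5]
opening: 0.0003
gripper_force: 3.9
```

carry_out(deltas=[[[-0.01,0,0,0,-1],[-0.02,0,0,0,-1]]])

```text
clock: 7.15
tool_pos: [0.6152, 0.0421, 0.0869]
orientation: [-179.9, -0.1, -77.7]
force: [3.2, -7.0, -1.8]
opening: 0.0002
gripper_force: 3.8
```

carry_out(deltas=[[[-0.01,0,0,0,-1],[-0.015,0,0,0,-1]]])

```text
clock: 7.35
tool_pos: [0.6146, 0.045, 0.0869]
orientation: [-179.9, -0.1, -77.7]
force: [3.2, -6.0, -1.7]
opening: 0.0004
gripper_force: 3.7
```

carry_out(deltas=[[[-0.01,0,0,0,-1],[-0.015,0,0,0,-1]]])

```text
clock: 7.55
tool_pos: [0.6144, 0.0455, 0.087]
orientation: [-179.9, -0.3, -77.7]
force: [10.8, -23.0, -4.7]
opening: 0.0003
gripper_force: 12.4
```

carry_out(deltas=[[[-0.01,0,0,0,-1],[-0.015,0,0,0,-1]]])

```text
clock: 7.75
tool_pos: [0.6143, 0.0457, 0.087]
orientation: [-180.0, -0.4, -77.7]
force: [15.7, -36.2, -8.2]
opening: 0.0005
gripper_force: 19.6
```

Stop found. Now I back off slowly so the catch takes the follower.

carry_out(deltas=[[[0.02,0,0,0,-1],[0.04,0,0,0,-1],[0.06,0,0,0,-1],[0.08,0,0,0,-1],[0.1,0,0,0,-1]]])

```text
clock: 8.25
tool_pos: [0.6169, 0.0322, 0.0863]
orientation: [-179.9, 0.0, -77.7]
force: [-0.0, -0.0, -0.4]
opening: 0.0004
gripper_force: 0.0
```

carry_out(deltas=[[[0.03,0,0,0,-1],[0.03,0,0,0,-1],[0.03,0,0,0,-1]]])

```text
clock: 8.55
tool_pos: [0.6179, 0.026, 0.0856]
orientation: [-180.0, 0.0, -77.7]
force: [-1.1, -0.2, 0.3]
opening: -0.0
gripper_force: 0.0
```

carry_out(deltas=[[[0,0,-0.1,0,-1],[0,0,-0.2,0,-1],[0,0,-0.28,0,-1],[0,0,-0.28,0,-1]]])

```text
clock: 8.95
tool_pos: [0.6193, 0.0265, 0.1441]
orientation: [-179.8, -0.0, -77.6]
force: [-0.0, 0.2, -0.2]
opening: 0.0006
gripper_force: 0.0
```

```bash
python3 - <<'E'
from h import *
go(-36,88,100)
for v in("top","scene"):
  b=ctrl.snapshot(v)
  for n in("pull_tab","tray_ear","catch_pad"):print(v,n,[(x["p"],x["centre"]) for x in ctrl.spot_point(b,n)[:1]])
cv2.imwrite("pics/t5.png",cv2.resize(cv2.cvtColor(b["color"][110:280,50:290],cv2.COLOR_RGB2BGR),None,fx=3.3,fy=3.3,interpolation=cv2.INTER_CUBIC))
E
```

```text
feeder now [ 29.3 112.9] z 144.1 move/0.2 0.124 0.327 0.221 turn 0.0004 F [-0.03  0.17 -0.15] t 8.95 op 0.001 rpy [-179.8   -0.   -77.6]
top pull_tab [(0.58, [307.7, 150.6])]
top tray_ear [(0.8, [337.4, 178.2])]
top catch_pad []
scene pull_tab [(0.89, [185.1, 203.9])]
scene tray_ear [(0.58, [175.3, 177.5])]
scene catch_pad [(0.6, [250.6, 218.5])]
```

View pics/t5.png

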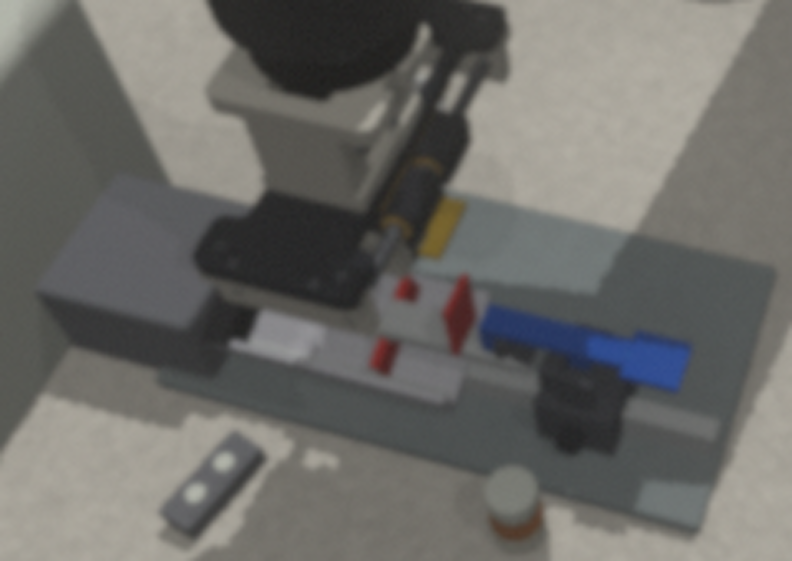

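The follower is held back: the tab is now at crop (460,315) and the red face pieces at (385–405, 290–355), with no contact. Next is the ear.

carry_out(deltas=[[[0.04,0.1,0,0,-1],[0.08,0.2,0,0,-1],[0.124,0.307,0,0,-1],[0.124,0.307,0.12,0,-1],[0.124,0.307,0.22,0,-1]]])

```text
clock: 9.85
tool_pos: [0.5629, -0.0117, 0.0974]
orientation: [-179.9, 0.0, -77.7]
force: [1.6, -0.5, 0.7]
opening: 0.0002
gripper_force: 0.0
```

carry_out(deltas=[[[0,0,0,0,-1],[0,0,0.02,0,-1],[0,0,0.04,0,-1],[0,0,0.06,0,-1]]])

```text
clock: 10.25
tool_pos: [0.5638, -0.0112, 0.0861]
orientation: [-179.9, -0.0, -77.7]
force: [-1.1, 1.3, 5.7]
opening: 0.0005
gripper_force: 2.7
```

```bash
python3 -c "
from h import *
go(-32,88,70)"
```

```text
feeder now [-32.8  87.9] z 86.1 move/0.2 -0.001 -0.004 0.081 turn 0.0004 F [-1.11  1.27  5.68] t 10.25 op 0.001 rpy [-179.9   -0.   -77.7]
```

Contact is at z ≈ 86–87, as expected. Pressing on.

carry_out(deltas=[[[0,0,0.015,0,-1],[0,0,0.03,0,-1],[0,0,0.045,0,-1],[0,0,0.055,0,-1]]])

```text
clock: 10.65
tool_pos: [0.5639, -0.0113, 0.0754]
orientation: [-179.9, -0.0, -77.7]
force: [0.3, -1.1, 6.3]
opening: 0.0002
gripper_force: 2.8
```

carry_out(deltas=[[[0,0,0.01,0,-1],[0,0,0.02,0,-1]]])

```text
clock: 10.85
tool_pos: [0.5642, -0.0112, 0.0716]
orientation: [-179.9, -0.0, -77.7]
force: [0.4, -0.8, 5.1]
opening: 0.0004
gripper_force: 2.3
```

carry_out(deltas=[[[0,0,0.01,0,-1],[0,0,0.02,0,-1]]])

```text
clock: 11.05
tool_pos: [0.5647, -0.0111, 0.0679]
orientation: [-179.8, -0.0, -77.6]
force: [0.2, 0.1, 8.1]
opening: 0.0004
gripper_force: 3.4
```

carry_out(deltas=[[[0,0,0.01,0,-1],[0,0,0.015,0,-1]]])

```text
clock: 11.25
tool_pos: [0.5648, -0.0111, 0.0649]
orientation: [-179.8, -0.0, -77.6]
force: [-0.5, -0.4, 6.4]
opening: 0.0004
gripper_force: 3.2
```

carry_out(deltas=[[[0,0,0.008,0,-1],[0,0,0.012,0,-1]]])

```text
clock: 11.45
tool_pos: [0.5661, -0.0109, 0.0634]
orientation: [-179.7, -0.0, -77.6]
force: [1.2, 0.1, 13.5]
opening: 0.0004
gripper_force: 6.4
```

```bash
python3 - <<'E'
from h import *
go(-32,88,62)
b=ctrl.snapshot("scene")
cv2.imwrite("pics/t6.png",cv2.resize(cv2.cvtColor(b["color"][110:280,50:290],cv2.COLOR_RGB2BGR),None,fx=3.3,fy=3.3,interpolation=cv2.INTER_CUBIC))
E
```

```text
feeder now [-30.6  87.7] z 63.4 move/0.2 -0.002 0.007 0.007 turn 0.0005 F [ 1.23  0.06 13.53] t 11.45 op 0.0 rpy [-179.7   -0.   -77.6]
```

View pics/t6.png

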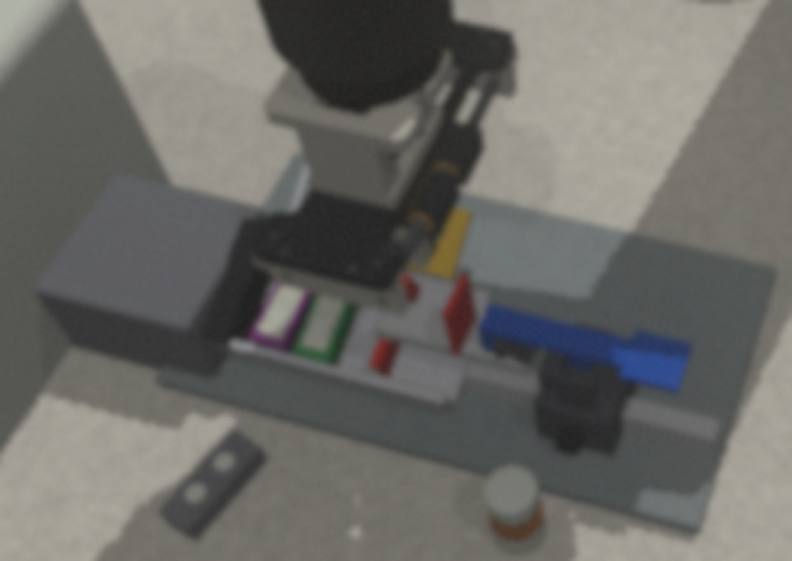

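Both cartridges are down in the track against the lower wall: purple at crop (280,315), green at (325,325). The follower is still held. Next I let the tray up, wait, and go on to the pad.

carry_out(deltas=[[[0,0,0,0,-1],[0,0,0,0,-1],[0,0,-0.03,0,-1],[0,0,-0.06,0,-1],[0,0,-0.09,0,-1]]])

```text
clock: 12.0
tool_pos: [0.5629, -0.0113, 0.0796]
orientation: [180.0, 0.0, -77.7]
force: [0.8, 0.2, 1.1]
opening: 0.0006
gripper_force: 0.3
```

carry_out(deltas=[[[0,0,-0.04,0,-1],[0,0,-0.12,0,-1],[0,0,-0.25,0,-1],[0,0,-0.35,0,-1],[0,0,-0.35,0,-1]]])

```text
clock: 12.5
tool_pos: [0.5644, -0.0112, 0.1523]
orientation: [-179.8, -0.0, -77.7]
force: [0.2, -0.7, -0.8]
opening: 0.0007
gripper_force: 0.0
```

```bash
python3 - <<'E'
from h import *
a=ctrl.snapshot("scene")
K=np.array(a["camera_matrix"])
t=np.radians(YAW);R2=np.array([[np.cos(t),np.sin(t)],[-np.sin(t),np.cos(t)]])
W=np.array([.5842,.1705])
print("pad feeder",R2@(W-O)*1e3)
for n,z in(("catch_pad",.098),("cart_green",.038),("cart_purple",.038),("tray_ear",.087)):
    for x in ctrl.spot_point(a,n)[:1]: print(n,x["p"],x["centre"],R2@(atz(a,x["centre"],z)[:2]-O)*1e3)
f=R2@(W-O)*1e3
go(25,f[1],150)
cv2.imwrite("pics/t7.png",cv2.resize(cv2.cvtColor(a["color"][110:280,50:290],cv2.COLOR_RGB2BGR),None,fx=3.3,fy=3.3,interpolation=cv2.INTER_CUBIC))
E
```

```text
pad feeder [ 25.45554036 261.11772338]
catch_pad 0.89 [247.6, 219.7] [ 28.8754206 258.9360381]
cart_green 0.69 [151.7, 206.8] [21.10124407 48.17196044]
cart_purple 0.65 [115.4, 257.7] [146.5597561   32.14849172]
tray_ear 0.75 [174.0, 175.9] [-34.4997687   82.94116371]
feeder now [-34.4  87.8] z 148.2 move/0.2 -0.866 -0.298 -0.009 turn 0.0003 F [ 0.38  0.7  -0.71] t 12.75 op 0.0 rpy [179.9   0.  -77.7]
```

View pics/t7.png

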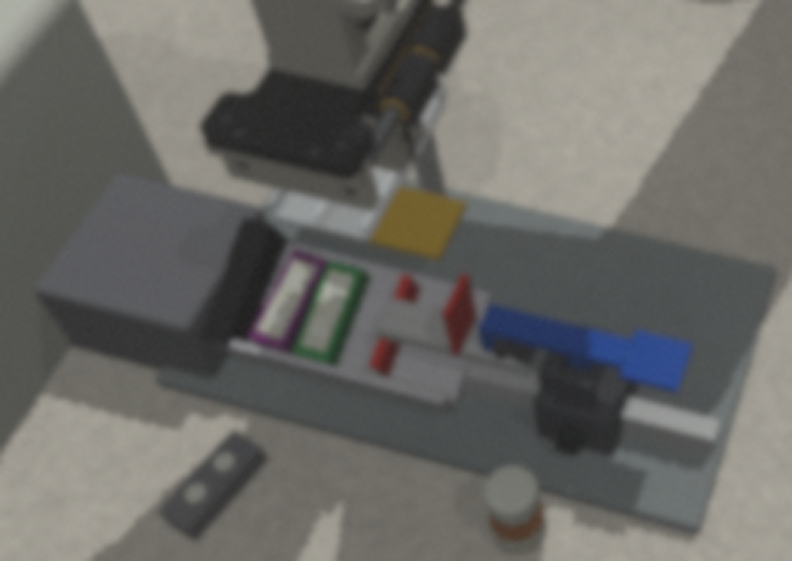

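The tray is level, both cartridges lie square in the track, and the follower is held. The pad is at crop (660,360). Going there.

carry_out(deltas=[[[-0.2,-0.07,0,0,-1],[-0.42,-0.15,0,0,-1],[-0.65,-0.22,0,0,-1],[-0.865,-0.298,0,0,-1],[-0.865,-0.298,0.1,0,-1]]])

```text
clock: 13.25
tool_pos: [0.5866, 0.1757, 0.1303]
orientation: [-179.8, 0.0, -77.4]
force: [0.3, -0.4, 0.4]
opening: 0.0002
gripper_force: 0.0
```

carry_out(deltas=[[[0,0,0.05,0,-1],[0,0,0.1,0,-1],[0,0,0.12,0,-1],[0,0,0.12,0,-1]]])

```text
clock: 13.65
tool_pos: [0.5842, 0.1692, 0.1046]
orientation: [179.9, -0.0, -77.8]
force: [0.3, -0.3, -0.3]
opening: 0.0004
gripper_force: 0.0
```

```bash
python3 -c "
from h import *
go(25,260.5,98)"
```

```text
feeder now [ 25.2 259.8] z 104.6 move/0.2 -0.003 0.001 0.033 turn 0.0001 F [ 0.34 -0.32 -0.27] t 13.65 op 0.0 rpy [179.9  -0.  -77.8]
```

carry_out(deltas=[[[0,0,0.015,0,-1],[0,0,0.03,0,-1],[0,0,0.045,0,-1],[0,0,0.055,0,-1]]])

```text
clock: 14.05
tool_pos: [0.585, 0.1713, 0.0952]
orientation: [-179.9, 0.1, -77.7]
force: [-4.7, 4.8, 8.9]
opening: 0.0005
gripper_force: 4.2
```

carry_out(deltas=[[[0,0,0.01,0,-1],[0,0,0.02,0,-1]]])

```text
clock: 14.25
tool_pos: [0.5852, 0.1712, 0.0909]
orientation: [-179.9, 0.1, -77.7]
force: [-1.6, 5.1, 4.4]
opening: 0.0007
gripper_force: 2.8
```

carry_out(deltas=[[[0,0,0.008,0,-1],[0,0,0.015,0,-1],[0,0,0.015,0,-1],[0,0,0.015,0,-1]]])

```text
clock: 14.65
tool_pos: [0.5852, 0.1717, 0.0878]
orientation: [-179.9, 0.1, -77.7]
force: [-1.7, 6.5, 4.4]
opening: 0.0009
gripper_force: 3.1
```

```bash
python3 - <<'E'
from h import *
go(25,260,88)
a=ctrl.snapshot("scene")
print([(x["p"],x["centre"]) for x in ctrl.spot_point(a,"pull_tab")[:2]])
E
```

```text
feeder now [ 26.7 262.1] z 87.8 move/0.2 0.01 0.008 -0.001 turn 0.0004 F [-1.7   6.45  4.41] t 14.65 op 0.001 rpy [-1.799e+02  1.000e-01 -7.770e+01]
[(0.66, [166.5, 196.7])]
```

The tab moved from column 185 to 166, which is the expected closed-on-two position. Lifting off.

carry_out(deltas=[[[0,0,0,0,-1],[0,0,0,0,-1],[0,0,-0.05,0,-1],[0,0,-0.15,0,-1],[0,0,-0.3,0,-1]]])

```text
clock: 15.25
tool_pos: [0.5832, 0.1692, 0.1463]
orientation: [179.8, -0.1, -77.7]
force: [1.3, 0.4, 0.8]
opening: 0.0003
gripper_force: 0.0
```

carry_out(deltas=[[[0,0,-0.1,0,-1],[0,0,-0.1,0,-1],[0,0,-0.1,0,-1],[0,0,-0.1,0,-1]]])

```text
clock: 15.65
tool_pos: [0.5838, 0.1698, 0.1663]
orientation: [179.9, -0.0, -77.7]
force: [-0.5, 0.2, -0.4]
opening: 0.0001
gripper_force: 0.0
```

```bash
python3 - <<'E'
from h import *
go(25,260,88)
a=ctrl.snapshot("scene")
cv2.imwrite("pics/t8.png",cv2.resize(cv2.cvtColor(a["color"][110:280,50:290],cv2.COLOR_RGB2BGR),None,fx=3.3,fy=3.3,interpolation=cv2.INTER_CUBIC))
E
```

```text
feeder now [ 24.9 260.5] z 166.3 move/0.2 0.003 -0.001 0.391 turn 0.0002 F [-0.5   0.23 -0.37] t 15.65 op 0.0 rpy [179.9  -0.  -77.7]
```

View pics/t8.png

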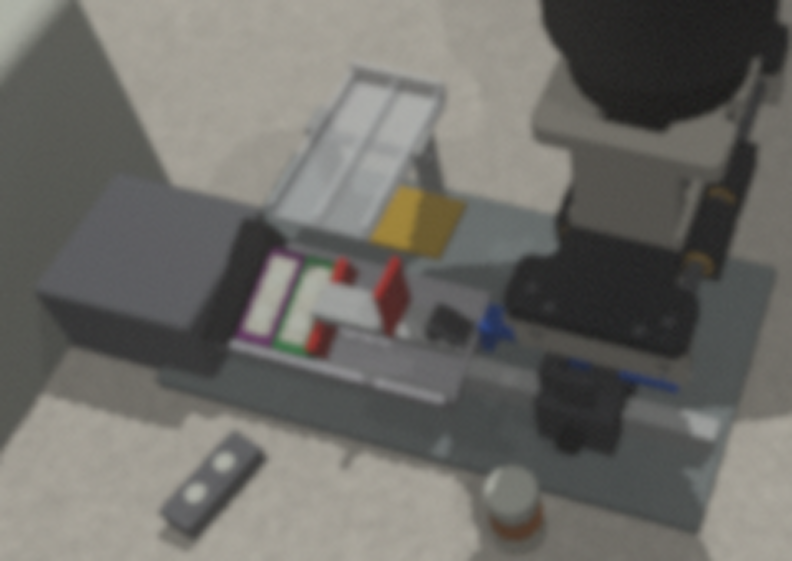

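The picture shows both cartridges side by side at the gate (purple at crop (270,295), green at (305,305)), with the follower closed on them at (330,300). The tray is level and the arm is clear.

```bash
python3 -c "
from plant import ctrl
print(ctrl.close_job())"
```

```text
the job is handed in; nothing more can be done
None
```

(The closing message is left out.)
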